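# Run a rock-core sled under the sensor bridge

## Robot

A 6-joint arm with a two-finger parallel gripper is mounted at the origin on the work surface. World frame = base frame: x ahead of the robot, y to its left, z up, the work surface at z = 0. Lengths are in m, angles in degrees, forces in N, time in s.
With the tool pointing down it reaches from about 0.25 to 0.85 m from the base axis. Payload 12.5 kg.
Tool frame: the origin (TCP) lies between the finger pads; the fingertips stand 11 mm ahead of it and the grasp point (between the pads) lies 8 mm behind it; y points along the fingers, x is the direction in which the jaws open and shut, and the axes are right-handed (so a half turn about y gives the same grasp; the last joint's range is limited). The gripper opens to 93 mm and grips with 3 to 60 N. Pads are 15 mm wide; open, the fingers measure 128 mm over their backs; the gripper's body (75 mm by 188 mm) begins 65 mm behind the grasp point.
Start: joints at [-80.707, 20.094, 94.641, -0, 65.266, -4.847], TCP at [0.134, -0.533, 0.23] pointing down, gripper open.
Joint ranges: [-157.81, 157.81], [-45, 120.19], [0.68, 151.7], [-89.99, 269.99], [4.06, 180], [-164.3, 164.3]. Speed limits (degrees/s): [127.2, 127.2, 159.86, 180, 180, 180].

## Interface

Orientations are given as [roll, pitch, yaw] about the fixed x, y, z axes, in that order (R = Rz(yaw) Ry(pitch) Rx(roll)).
In Python, from workcell import ctrl gives the robot as it stands.
- The arm moves only by the tool apply_moves, never from a script. Its argument "steps" is a list of rows, each an object with "xyz": the shift along the tool's x, y, z in cm, a list of three; "dr": the turn, a rotation vector about the tool's x, y, z in degrees, a list of three. A call has 1 to 8 rows; each row is the pose to reach, as a shift and turn from the pose commanded when the call began, along the tool's axes at that moment; what a row does not reach only later rows make up. A row lasts 1/12 s, in which the tool goes at most 41.7 mm and 7.16 degrees, less where a joint would pass 70% of its speed; a pose out of reach is approached as far as the arm can. A call with a gripper value outside its range is refused whole. "claw" is the closure, from 0 (fully open) to 1 (shut), set as the call begins (left out, the last holds). The fingers move at their own pace and stop on an object; "force" is the grip in N (left out, the last holds). Time passes only in rows, so rows that repeat a pose let the fingers close. It gives the time, the measured TCP pose, the force and the opening at its end, in the units of the state.
- ctrl.observe(): the state, without advancing time (a new reading comes with each control period).
- ctrl.snapshot(name): name is "scene" or "top"; returns the picture (420x560x3 uint8, red, green, blue); there is no depth.
- ctrl.get_calibration(name): a dict with "fx", "fy", "cx", "cy" (pixels), "k1" (the pictures are not rectified: a ray, as slopes to the right and down, at radius r is drawn at 1 + k1 r^2 times it, then the intrinsics apply), "view" (4x4, takes a point from world to camera coordinates). Camera axes: x right, y up, looking along -z (the intrinsics and any distortion apply to the point x, -y, -z); pixel columns grow to the right and rows downward; lengths in m; the calibration is good to about 2 mm. A picture is of the moment at which its call begins. get_calibration takes no time and is no camera call.
- ctrl.finish_job(): hands the job in, once; it reports no verdict.
The state is a dict: "t": time; "joint_positions": joint angles; "dq": joint speeds; "joint_efforts": joint torques, N m; "tool_pos": TCP position; "tcp_rot": TCP orientation; "force": force on the tool from outside, world axes, zero at the start; "wrist_torque": the same for the moment, N m; "width": finger opening in m.
Only numpy, scipy, OpenCV 4.12 (cv2) and the standard library are available. Lean on these libraries where they do the work, as an engineer would, in place of code of your own. Each camera call takes 0.05 s, during which the arm holds its last target. There are 200 camera calls.

## Task

Lift the sled that carries the rock core out of its rack by the blue grip block in its middle and, keeping it upright, run its foot nose first into the open orange-flared end of the track, then let go of it part way in. Take it again by the blue end plate at its tail, slide it fully home against the red stop under the sensor bridge, and let go. Leave the spare grey sled in its rack and do not disturb anything else on the bench.

Things in the scene. Friction and masses are not known exactly. Their poses are not given: they have to be found in the camera images.
- core_sled: The loaded sled with a banded rock core 36 mm across: 160 long (own x), 56 wide, 98 mm high, about 0.55 kg. Origin: centre of the underside of its foot; +x to the nose, z up. Steel T foot 40 wide, 8 mm thick (last 12 mm at the nose: 34 wide, 5.5 thick), neck 18 mm wide, deck 56 mm wide at z 19 to 25 mm, x -80 to +80 mm.
- core_sled_grip: Blue grip block on a strap over the core, rigid part of the loaded sled. Its frame coincides with core_sled's (origin under the foot). In it the block is centred on x = 0, y = 0: 30 mm long (x), 22 mm wide (y), z 68 to 98 mm; the strap's top, 56 mm wide, is at z 68 mm.
- core_sled_tail: Blue upright end plate at the sled's tail, rigid part of it. Its frame coincides with core_sled's (origin under the foot). In it the plate is centred on x = -72 mm, y = 0: 12 mm thick (x), 44 mm wide (y), z 25 to 88 mm.
- core_sled_nose (a point): Point at the foot of the loaded sled's nose: x = +80 mm, y = 0, z = 0 in the sled's frame.
- track: Fixed T-track. Origin on the bench below the middle of its open mouth; +x runs into it, z up. Channel x = 0 to 200 mm, 44 mm wide inside, 10.5 mm high (z 8 to 18.5), under two lips 6 mm thick (top z 24.5) with a 24 mm slot between: the sled's foot enters only endwise at the mouth. The red stop closes the far end. The sled slides with a few newtons.
- track_apron (a point): Middle of the apron's outer edge, x = -70 mm, y = 0, z = 8 mm in the track's frame. The apron is a bare plate 68 mm wide from here to the mouth, flush with the channel floor at z 8 mm, for setting the foot down; orange flares 10 mm high over its last 35 mm guide the foot in (about 54 mm apart inside at the outer end, 44 mm at the mouth).
- track_bridge (a point): Centre of the underside of the white sensor bridge, x = 155 mm, y = 0, z = 116 mm in the track's frame. The bridge spans the track's x = 105 to 205 mm, is 116 mm wide, top at z 157 mm, on four posts 90 mm apart inside. The sled passes under it; a gripper holding the grip block does not.
- track_home (a point): Where the sled's nose point is when home: on the channel floor at the face of the red stop (x = 200 mm, y = 0, z = 8 mm in the track's frame).
- rack_a: Fixed black rack plate (186 x 76 mm, top at z 6 mm) on which the loaded sled lies; origin on the bench below the sled's middle, x as the sled's. Curbs 8 mm high beside the foot. Grey walls 98 mm high at the tail's sides and rear (x -99 to -47 mm, 64 mm wide inside), so the end plate cannot be gripped there. The sled lifts straight up.
- rack_b: The same rack, holding the spare sled. The two racks may change places.
- spare_sled: Spare sled like the loaded one but empty and with grey plastic block and plate. Bystander.
- water_bottle: Bystander: clear water bottle with a green label, standing, 66 mm across, 190 mm tall; origin at the centre of its underside.
- sample_jar: Bystander: amber sample jar with a white lid and label, standing, 68 mm across, 85 mm tall; origin at the centre of its underside.
- tin: Bystander: pale tin with a yellow band, standing, 72 mm across, 100 mm tall; origin at the centre of its underside.
- hammer: Bystander: hammer, lying, about 260 mm long, 30 mm high, handle to its -x; origin under the tool, on the bench.
- spatula: Bystander: spatula, lying, about 240 mm long, wooden handle to its -x; origin under the tool, on the bench.
- plug_box: Bystander: grey carton, standing carton, 90 x 130 x 120 mm tall; origin at the centre of its underside.
- dish: Bystander: white dish, shallow dish, 90 mm across, 30 mm tall; origin at the centre of its underside.

How it is judged (in metres and radians):
On the way, in this order (a step that is already met when the one before it is completed fails the run):
1. The loaded sled is lifted clear of its rack by its grip block (height (world z) of core_sled above 0.05 m and contact force between the fingers and core_sled_grip above 5 N), for 0.1 s.
2. Its nose is in the channel by 30 to 180 mm and the gripper has let go of it (y of core_sled_nose in the frame of track between -0.005 and 0.005 m and z of core_sled_nose in the frame of track between 0.005 and 0.013 m and angle between the x axis of core_sled and the x axis of track, either way round below 0.06 rad and angle between core_sled's own z axis and vertical below 0.06 rad and x of core_sled_nose in the frame of track between 0.03 and 0.18 m and contact force between the fingers and core_sled below 0.1 N), for 0.2 s.
3. It is taken again by its end plate, still short of home (y of core_sled_nose in the frame of track between -0.005 and 0.005 m and z of core_sled_nose in the frame of track between 0.005 and 0.013 m and angle between the x axis of core_sled and the x axis of track, either way round below 0.06 rad and angle between core_sled's own z axis and vertical below 0.06 rad and x of core_sled_nose in the frame of track between 0.03 and 0.19 m and contact force between the fingers and core_sled_tail above 5 N), for 0.2 s.
At the end, for the whole second after the job is handed in: The loaded sled's foot is in the channel, its nose within 5 mm of the red stop, at rest and released; the spare sled is within 15 mm of its start and every bystander within 30 mm of its own (y of core_sled_nose in the frame of track between -0.005 and 0.005 m and z of core_sled_nose in the frame of track between 0.005 and 0.013 m and angle between the x axis of core_sled and the x axis of track, either way round below 0.06 rad and angle between core_sled's own z axis and vertical below 0.06 rad and x of core_sled_nose in the frame of track above 0.195 m and linear speed of core_sled below 0.01 m/s and contact force between the fingers and core_sled below 0.1 N and distance of spare_sled from where it was at the start of the episode below 0.015 m and distance of each of water_bottle, sample_jar, tin, hammer, spatula, plug_box, dish from where it was at the start of the episode below 0.03 m); the robot touches nothing.
It fails at once if The loaded sled is tipped more than 30 degrees (angle between core_sled's own z axis and vertical above 0.52 rad).
It fails at once if The spare sled is moved by more than 15 mm (distance of spare_sled from where it was at the start of the episode above 0.015 m).
It fails at once if A bystander is moved by more than 30 mm (distance of any of water_bottle, sample_jar, tin, hammer, spatula, plug_box, dish from where it was at the start of the episode above 0.03 m).
It also fails if it takes over 59 s, if anything falls off the work surface, if the arm or the gripper's body presses on something with over 40 N, if the wrist force passes 120 N, or if a joint passes its speed limit or range.

## Working session

There is one attempt and no reset: what is moved stays moved. The work goes in short steps, Python scripts to look and compute and a tool call to move; the robot and the scene stay as the last step left them, time stands still between calls to the robot, and variables do not carry over. Pictures are saved under pics/ and viewed, about 8 in all and at most 12, crops included, and the job is handed in when it is done.

Besides the shell and the picture viewer there is one more tool, called after "Emit:" by a JSON object that holds its "api" and its "payload", one argument or row to a line. apply_moves: Moves the arm, as the interface text tells. Its arguments: {"type":"object","properties":{"steps":{"type":"array"},"claw":{"type":"number"},"force":{"type":"number"}},"required":["steps"]}

```bash
ls; mkdir -p pics; python3 - <<'E'
from workcell import ctrl
import cv2,numpy as np
print(ctrl.observe())
for n in("scene","top"):
    im=ctrl.snapshot(n); cv2.imwrite(f"pics/{n}0.png",cv2.cvtColor(im,cv2.COLOR_RGB2BGR)); c=ctrl.get_calibration(n); print(n,c)
    V=np.array(c["view"]);print(-V[:3,:3].T@V[:3,3])
E
```

```text
pics
{'t': 0.0, 'joint_positions': array([-8.07048555e+01,  2.01244818e+01,  9.46766443e+01, -2.78878737e-04,
        6.52661392e+01, -4.84666278e+00]), 'dq': array([-0.02688356,  0.0010675 , -0.02437006,  0.01088122,  0.04086136,
       -0.01561792]), 'joint_efforts': array([ 2.29752375e-03, -4.97317135e+01, -2.85256433e+01,  7.00390711e-02,
        2.56858219e-02, -8.90774277e-05]), 'tool_pos': array([ 0.13435237, -0.53299481,  0.22910207]), 'tcp_rot': array([-8.99945690e+01,  6.70461793e-02, -7.58580727e+01]), 'force': array([ 0.02487645,  0.26659362, -0.23289419]), 'wrist_torque': array([-0.01051077, -0.00240368,  0.00532564]), 'width': 0.09277407443612609}
scene {'fx': 483.07774873072253, 'fy': 483.07774873072253, 'cx': 284.5466802631209, 'cy': 215.96642242472637, 'k1': -0.11093104702068661, 'view': array([[-0.81878316,  0.57407945, -0.00518961,  0.4451298 ],
       [-0.40436361, -0.57026131,  0.71504693,  0.19608466],
       [ 0.40753431,  0.58756687,  0.69905719, -1.47883249],
       [ 0.        ,  0.        ,  0.        ,  1.        ]])}
[1.04642926 0.7251926  0.8958888 ]
top {'fx': 542.7507218675205, 'fy': 542.7507218675205, 'cx': 276.4648637869927, 'cy': 203.3636286641732, 'k1': 0.04049834982412299, 'view': array([[ 0.00348294, -0.99983828, -0.01764295,  0.07024394],
       [ 0.99767532,  0.00227357,  0.06810865, -0.5692238 ],
       [-0.06805752, -0.01783916,  0.9975219 , -1.44430449],
       [ 0.        ,  0.        ,  0.        ,  1.        ]])}
[0.46936009 0.04576158 1.48073374]
```

View pics/top0.png

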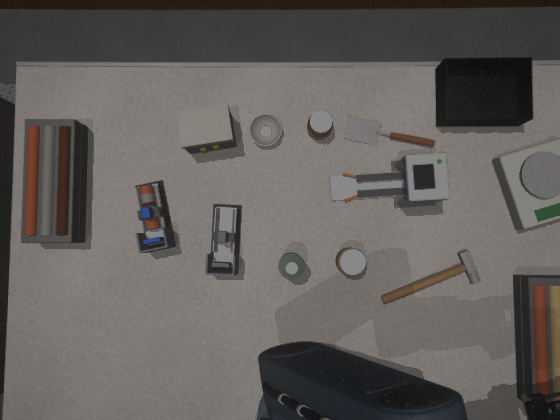

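View pics/scene0.png

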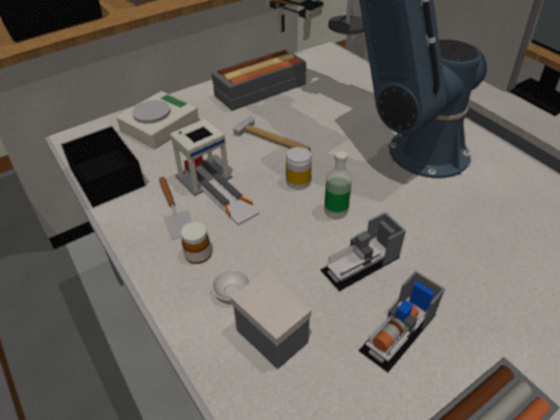

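```bash
cat > h.py <<'E'
from workcell import ctrl
import cv2,numpy as np
C={n:ctrl.get_calibration(n) for n in("scene","top")}
def ray(n,uv):
    c=C[n];d=np.array([(uv[0]-c["cx"])/c["fx"],(uv[1]-c["cy"])/c["fy"]]);u=d.copy()
    for _ in range(20): u=d/(1+c["k1"]*(u@u))
    V=np.array(c["view"]);R=V[:3,:3];return -R.T@V[:3,3],R.T@np.array([u[0],-u[1],-1])
def onz(n,uv,z):
    o,d=ray(n,uv);return o+d*(z-o[2])/d[2]
def proj(n,p):
    c=C[n];q=np.array(c["view"])[:3]@np.append(p,1);u=np.array([q[0],-q[1]])/-q[2];u=u*(1+c["k1"]*(u@u))
    return u*c["fx"]+[c["cx"],c["cy"]]
def blobs(im,lo,hi,amin=15):
    m=cv2.inRange(cv2.cvtColor(im,cv2.COLOR_RGB2HSV),lo,hi)
    k,l,s,ce=cv2.connectedComponentsWithStats(m)
    return m,[(s[i].tolist(),ce[i].round(2).tolist()) for i in range(1,k) if s[i][4]>=amin]
def crop(n,im,x,y,w,h,k):return cv2.resize(cv2.cvtColor(im[y:y+h,x:x+w],cv2.COLOR_RGB2BGR),None,fx=k,fy=k,interpolation=cv2.INTER_CUBIC)
E
python3 - <<'E'
from h import *
for n in("top","scene"):
    im=cv2.cvtColor(cv2.imread(f"pics/{n}0.png"),cv2.COLOR_BGR2RGB)
    print(n,"blue",blobs(im,(105,120,60),(125,255,255))[1]);print("orange",blobs(im,(5,150,130),(15,255,255),5)[1])
    if n=="top":a=np.vstack([crop(n,im,130,175,50,40,8),crop(n,im,130,215,50,40,8)]);b=crop(n,im,325,150,80,64,5);b2=crop(n,im,375,150,80,64,5);cv2.imwrite("pics/c1.png",cv2.convertScaleAbs(np.hstack([a[:640],np.vstack([b,b2])]),alpha=1.3))
E
```

```text
top blue [([141, 207, 10, 12, 96], [145.42, 212.54]), ([143, 237, 17, 7, 75], [151.05, 240.23])]
orange [([343, 173, 13, 4, 19], [349.16, 174.63]), ([345, 195, 12, 6, 22], [350.68, 197.68])]
scene blue [([191, 140, 33, 16, 71], [207.2, 147.52]), ([396, 281, 38, 40, 680], [415.41, 300.19])]
orange [([231, 61, 59, 22, 257], [259.76, 71.58]), ([241, 197, 10, 6, 16], [245.5, 199.19]), ([225, 205, 5, 9, 18], [226.83, 209.0]), ([412, 307, 6, 9, 31], [414.13, 311.39]), ([378, 332, 15, 14, 117], [385.22, 338.38]), ([520, 399, 29, 21, 331], [536.47, 410.9])]
```

View pics/c1.png

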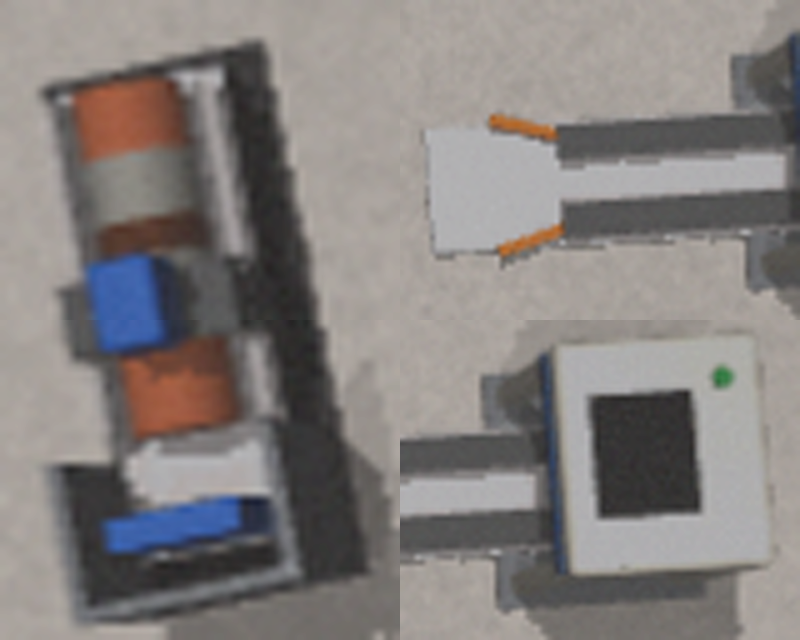

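```bash
cat > m.py <<'E'
from h import *
im=cv2.cvtColor(cv2.imread("pics/top0.png"),cv2.COLOR_BGR2RGB)
P=lambda X,Y,s,x,y:np.array([(X+.5)/s-.5+x,(Y+.5)/s-.5+y])
L=lambda X,Y:P(X,Y,8,130,175)
g=[onz("top",L(*q),.104) for q in((87,263),(158,255),(170,343),(98,352))]
t=[onz("top",L(*q),.094) for q in((104,522),(238,499),(243,527),(107,552))]
n=np.linalg.norm
print("grip",np.mean(g,0),[n(g[i]-g[i-1]).round(4) for i in range(4)]);print("tail",np.mean(t,0),[n(t[i]-t[i-1]).round(4) for i in range(4)])
d=np.mean(g,0)-np.mean(t,0);print("sep",n(d[:2]),"yaw",np.degrees(np.arctan2(d[1],d[0])))
e=[onz("top",L(*q),.006) for q in((45,90),(262,42),(370,570))]
print("rack",n(e[1]-e[0]),n(e[2]-e[1]),[np.degrees(np.arctan2(*(v[[1,0]]))) for v in(e[1]-e[2],)],"ctr",(e[0]+e[2])/2)
# spread: grip block side mask rect
gy=cv2.cvtColor(im,cv2.COLOR_RGB2GRAY).astype(float)
E4=[[],[],[],[]]
for c in range(361,395):
    p=gy[168:208,c];dd=np.diff(p)
    # edges: down,up,down,up
    def sub(i): 
        w=np.abs(dd[i-1:i+2]);return 168+.5+i+(w@[-1,0,1])/w.sum()
    mid=185-168-int((c-361)*.05)
    i1=mid-8+np.argmax(dd[mid-8:mid]);i2=mid+np.argmin(dd[mid:mid+8]);i0=max(1,i1-9)+np.argmin(dd[max(1,i1-9):i1-2]);i3=i2+3+np.argmax(dd[i2+3:i2+10])
    for k,i in enumerate((i0,i1,i2,i3)):E4[k].append(onz("top",(c,sub(i)),.0245)[:2])
for E in E4:
    E=np.array(E);a,b=np.polyfit(E[:,1],E[:,0],1);r=E[:,0]-a*E[:,1]-b;print("line x=",a.round(4),"*y+",b.round(4),"rms",r.std().round(5),"yaw",np.degrees(np.arctan2(-a,-1)))
T=lambda X,Y:P(X-400,Y,5,325,150)
for q in((557,127),(563,237),(560,162),(563,201)):print("mouth",onz("top",T(*q),.0245))
for q in((426,129),(437,256)):print("apron",onz("top",T(*q),.008))
B=lambda X,Y:P(X-400,Y-320,5,375,150)
for q in((553,346),(753,336),(770,565),(567,575)):print("bridge",onz("top",B(*q),.157))
E
python3 m.py
```

```text
grip [0.5393163 0.403396  0.104    ] [np.float64(0.0286), np.float64(0.0227), np.float64(0.0284), np.float64(0.023)]
tail [0.46897956 0.39023194 0.094     ] [np.float64(0.0096), np.float64(0.0433), np.float64(0.0091), np.float64(0.044)]
sep 0.0715580174242152 yaw 10.600698822975595
rack 0.07575068360239397 0.1843642271966802 [np.float64(12.505791384249973)] ctr [0.53554689 0.40184021 0.006     ]
line x= -0.0684 *y+ 0.6369 rms 0.00035 yaw 176.08474553763787
line x= -0.0657 *y+ 0.6151 rms 0.0014 yaw 176.24176182641133
line x= -0.0659 *y+ 0.5957 rms 0.00021 yaw 176.23235095512013
line x= -0.0649 *y+ 0.5747 rms 0.00189 yaw 176.28598355863338
mouth [ 0.64566897 -0.14188981  0.0245    ]
mouth [ 0.58631702 -0.14473379  0.0245    ]
mouth [ 0.62675064 -0.14338337  0.0245    ]
mouth [ 0.60570786 -0.14485781  0.0245    ]
apron [ 0.64651204 -0.07292584  0.008     ]
apron [ 0.57715981 -0.07867833  0.008     ]
bridge [ 0.67932407 -0.24474383  0.157     ]
bridge [ 0.68411004 -0.34137022  0.157     ]
bridge [ 0.57219393 -0.34768229  0.157     ]
bridge [ 0.56713265 -0.25017811  0.157     ]
```

Emit:
{"api": "apply_moves", "payload": {
  "steps": [
    {"xyz": [-0.5,-2,3.5],"dr": [0,-6,0]},
    {"xyz": [-1.2,-4,7],"dr": [0,-13,0]},
    {"xyz": [-2,-6,10.5],"dr": [0,-20,0]},
    {"xyz": [-2.6,-8,14],"dr": [0,-27,0]},
    {"xyz": [-3.2,-10,17.5],"dr": [0,-34,0]},
    {"xyz": [-4,-12,21],"dr": [0,-41,0]},
    {"xyz": [-4.5,-13,24],"dr": [0,-47,0]},
    {"xyz": [-5,-13,26.5],"dr": [0,-50,0]}
  ],
  "claw": 0
}}

```text
t: 0.77
tool_pos: [0.3814, -0.4193, 0.362]
tcp_rot: [-90.1, -0.2, -25.5]
force: [-0.7, -0.1, -0.4]
width: 0.0929
```

```bash
cat >> h.py <<'E'
def plan(p,yaw):
    s=ctrl.observe();y=s["tcp_rot"][2];a=np.radians(y);d=np.array(p)-s["tool_pos"]
    print("t",round(s["t"],2),"pos",s["tool_pos"].round(4),"rot",s["tcp_rot"].round(2),"F",s["force"].round(1),"w",round(s["width"],4))
    print("xyz cm",(100*np.array([d[0]*np.cos(a)+d[1]*np.sin(a),-d[2],-d[0]*np.sin(a)+d[1]*np.cos(a)])).round(2),"dr y",round(-(yaw-y),2))
E
python3 -c "
from h import *
plan((.58,-.12,.36),25)"
```

```text
t 0.77 pos [ 0.3814 -0.4193  0.362 ] rot [-90.08  -0.18 -25.46] F [-0.7 -0.1 -0.4] w 0.0929
xyz cm [ 5.07  0.2  35.56] dr y -50.46
```

Emit:
{"api": "apply_moves", "payload": {
  "steps": [
    {"xyz": [0.6,0,4],"dr": [0,-6.5,0]},
    {"xyz": [1.2,0,8],"dr": [0,-13,0]},
    {"xyz": [1.8,0,12],"dr": [0,-20,0]},
    {"xyz": [2.4,0,16],"dr": [0,-27,0]},
    {"xyz": [3,0,20],"dr": [0,-34,0]},
    {"xyz": [3.6,0,24],"dr": [0,-41,0]},
    {"xyz": [4,0,28],"dr": [0,-47,0]},
    {"xyz": [4.4,0,31],"dr": [0,-50,0]}
  ]
}}

```text
t: 1.43
tool_pos: [0.5549, -0.1575, 0.3593]
tcp_rot: [-90.0, 0.0, 24.5]
force: [0.2, 0.4, 0.4]
width: 0.0931
```

Emit:
{"api": "apply_moves", "payload": {
  "steps": [
    {"xyz": [1.7,0,3.4],"dr": [0,-5,0]},
    {"xyz": [3.5,0,6.7],"dr": [0,-10,0]},
    {"xyz": [5.2,0,10],"dr": [0,-15,0]},
    {"xyz": [7,0,13.3],"dr": [0,-20,0]},
    {"xyz": [8.7,0,16.7],"dr": [0,-25,0]},
    {"xyz": [10.5,0,20],"dr": [0,-30,0]},
    {"xyz": [12.2,0,23.3],"dr": [0,-35,0]},
    {"xyz": [13.8,0,26.5],"dr": [0,-40,0]}
  ]
}}

```text
t: 2.1
tool_pos: [0.5712, 0.1399, 0.3594]
tcp_rot: [-90.0, 0.0, 64.4]
force: [1.1, 0.8, 0.4]
width: 0.0929
```

Emit:
{"api": "apply_moves", "payload": {
  "steps": [
    {"xyz": [2.8,1.4,1.8],"dr": [0,-5,0]},
    {"xyz": [5.7,2.8,3.6],"dr": [0,-10,0]},
    {"xyz": [8.5,4.2,5.4],"dr": [0,-15,0]},
    {"xyz": [11.4,5.6,7.2],"dr": [0,-20,0]},
    {"xyz": [14.2,7,9],"dr": [0,-25,0]},
    {"xyz": [17,8.4,10.8],"dr": [0,-30,0]},
    {"xyz": [19.8,9.8,12.5],"dr": [0,-34,0]},
    {"xyz": [22.4,11,14],"dr": [0,-36.8,0]}
  ]
}}

```text
t: 2.77
tool_pos: [0.5423, 0.4023, 0.2482]
tcp_rot: [-89.9, 0.0, 101.2]
force: [0.5, -1.0, -0.5]
width: 0.0932
```

```bash
python3 - <<'E'
from h import *
plan((.539,.4025,.18),101.4)
im=ctrl.snapshot("scene"); c=crop("scene",im,330,200,160,120,5)
# predicted block/plate corners
Y=np.radians(11.4);ex=np.array([np.cos(Y),np.sin(Y),0]);ey=np.array([-ex[1],ex[0],0]);o=np.array([.539,.4028,.006])
for cx,hx,hy,z in((0,.015,.011,.098),(-.072,.006,.022,.088)):
    q=[((proj("scene",o+ex*(cx+a*hx)+ey*b*hy+[0,0,z])-[330,200]+.5)*5-.5) for a,b in((1,1),(1,-1),(-1,-1),(-1,1))]
    cv2.polylines(c,[np.int32(np.round(q))],True,(0,255,255),1)
cv2.imwrite("pics/s1.png",c)
E
```

```text
t 2.77 pos [0.5423 0.4023 0.2482] rot [-8.9930e+01  2.0000e-02  1.0119e+02] F [ 0.5 -1.  -0.5] w 0.0932
xyz cm [0.08 6.82 0.32] dr y -0.21
```

View pics/s1.png

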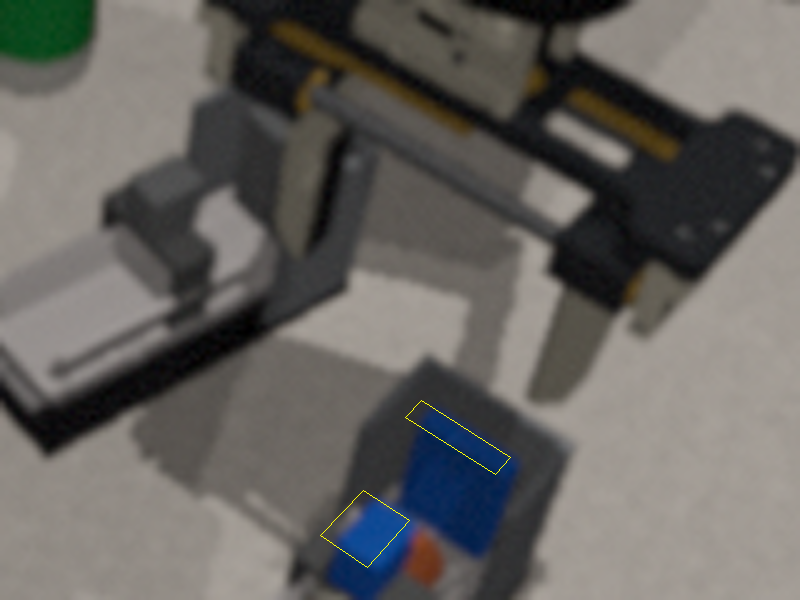

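Emit:
{"api": "apply_moves", "payload": {
  "steps": [
    {"xyz": [0,3,0],"dr": [0,0,0]},
    {"xyz": [0,6,0],"dr": [0,0,0]},
    {"xyz": [0,8,0],"dr": [0,0,0]},
    {"xyz": [0,9,0],"dr": [0,0,0]},
    {"xyz": [0,10,0],"dr": [0,0,0]},
    {"xyz": [0,10,0],"dr": [0,0,0]}
  ]
}}

```text
t: 3.32
tool_pos: [0.5428, 0.4002, 0.1482]
tcp_rot: [-89.9, 0.0, 100.9]
force: [-0.1, -0.1, -0.3]
width: 0.0926
```

```bash
python3 - <<'E'
from h import *
plan((.5385,.4033,.09),101.4)
a=ctrl.snapshot("scene");b=ctrl.snapshot("top")
cv2.imwrite("pics/s2.png",np.hstack([crop("",a,380,250,80,100,5),crop("",b,115,190,80,100,5)]))
E
```

```text
t 3.32 pos [0.5428 0.4002 0.1482] rot [-8.9890e+01  4.0000e-02  1.0093e+02] F [-0.1 -0.1 -0.3] w 0.0926
xyz cm [0.39 5.82 0.37] dr y -0.47
```

View pics/s2.png

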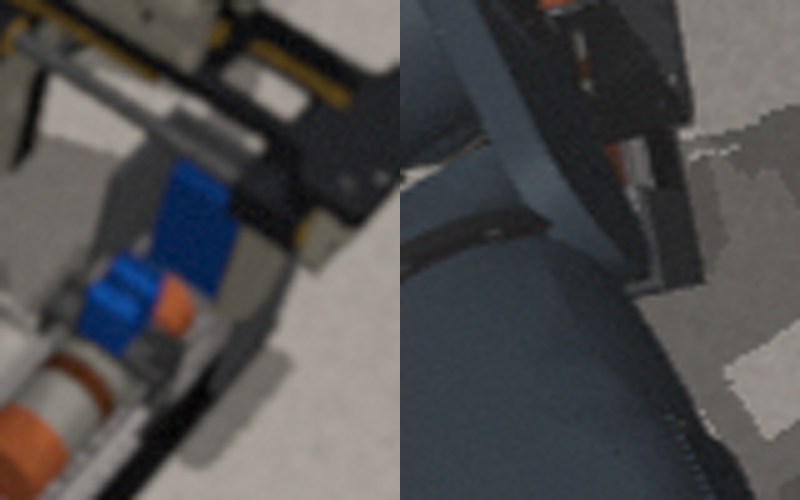

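Emit:
{"api": "apply_moves", "payload": {
  "steps": [
    {"xyz": [0.4,0.5,0.4],"dr": [0,-0.5,0]},
    {"xyz": [0.4,1.5,0.4],"dr": [0,-0.5,0]},
    {"xyz": [0.4,2.7,0.4],"dr": [0,-0.5,0]},
    {"xyz": [0.4,4,0.4],"dr": [0,-0.5,0]},
    {"xyz": [0.4,5,0.4],"dr": [0,-0.5,0]},
    {"xyz": [0.4,5.5,0.4],"dr": [0,-0.5,0]},
    {"xyz": [0.4,5.8,0.4],"dr": [0,-0.5,0]},
    {"xyz": [0.4,5.8,0.4],"dr": [0,-0.5,0]}
  ]
}}

```text
t: 4.08
tool_pos: [0.5384, 0.4035, 0.0908]
tcp_rot: [-89.9, 0.0, 101.4]
force: [-0.3, 0.3, -0.2]
width: 0.0932
```

Emit:
{"api": "apply_moves", "payload": {
  "steps": [
    {"xyz": [0,0,0],"dr": [0,0,0]},
    {"xyz": [0,0,0],"dr": [0,0,0]},
    {"xyz": [0,0,0],"dr": [0,0,0]},
    {"xyz": [0,0,0],"dr": [0,0,0]},
    {"xyz": [0,0,0],"dr": [0,0,0]},
    {"xyz": [0,0,0],"dr": [0,0,0]}
  ],
  "claw": 0.5,
  "force": 15
}}

```text
t: 4.58
tool_pos: [0.5386, 0.4038, 0.0918]
tcp_rot: [-90.0, -0.0, 101.4]
force: [0.1, -0.9, 0.3]
width: 0.0578
```

Emit:
{"api": "apply_moves", "payload": {
  "steps": [
    {"xyz": [0,0,0],"dr": [0,0,0]},
    {"xyz": [0,0,0],"dr": [0,0,0]},
    {"xyz": [0,0,0],"dr": [0,0,0]},
    {"xyz": [0,0,0],"dr": [0,0,0]},
    {"xyz": [0,0,0],"dr": [0,0,0]},
    {"xyz": [0,0,0],"dr": [0,0,0]},
    {"xyz": [0,0,0],"dr": [0,0,0]},
    {"xyz": [0,0,0],"dr": [0,0,0]}
  ],
  "claw": 1,
  "force": 30
}}

```text
t: 5.25
tool_pos: [0.5385, 0.4038, 0.0916]
tcp_rot: [-90.0, -0.0, 101.4]
force: [0.9, 0.3, -0.9]
width: 0.022
```

Width is 22 mm, so the block is held. Raise the grip force and lift.

Emit:
{"api": "apply_moves", "payload": {
  "steps": [
    {"xyz": [0,0,0],"dr": [0,0,0]},
    {"xyz": [0,-0.5,0],"dr": [0,0,0]},
    {"xyz": [0,-1.5,0],"dr": [0,0,0]},
    {"xyz": [0,-3,0],"dr": [0,0,0]},
    {"xyz": [0,-4.5,0],"dr": [0,0,0]},
    {"xyz": [0,-6,0],"dr": [0,0,0]},
    {"xyz": [0,-7.5,0],"dr": [0,0,0]},
    {"xyz": [0,-9,0],"dr": [0,0,0]}
  ],
  "force": 45
}}

```text
t: 5.92
tool_pos: [0.5382, 0.4034, 0.1827]
tcp_rot: [-90.0, 0.0, 101.4]
force: [1.3, -0.7, -5.5]
width: 0.0216
```

Emit:
{"api": "apply_moves", "payload": {
  "steps": [
    {"xyz": [0,-1.5,0],"dr": [0,0,0]},
    {"xyz": [0,-3,0],"dr": [0,0,0]},
    {"xyz": [0,-4.5,0],"dr": [0,0,0]},
    {"xyz": [0,-6,0],"dr": [0,0,0]},
    {"xyz": [0,-7.5,0],"dr": [0,0,0]},
    {"xyz": [0,-9,0],"dr": [0,0,0]},
    {"xyz": [0,-9.5,0],"dr": [0,0,0]},
    {"xyz": [0,-9.5,0],"dr": [0,0,0]}
  ]
}}

```text
t: 6.58
tool_pos: [0.5388, 0.4038, 0.2782]
tcp_rot: [-90.1, -0.0, 101.4]
force: [0.3, 0.5, -6.7]
width: 0.0216
```

```bash
python3 - <<'E'
from h import *
plan((.60,.18,.29),45)
print(ctrl.observe()["wrist_torque"])
E
```

```text
t 6.58 pos [0.5388 0.4038 0.2782] rot [-9.0110e+01 -3.0000e-02  1.0144e+02] F [ 0.3  0.5 -6.7] w 0.0216
xyz cm [-23.15  -1.18  -1.56] dr y 56.44
[ 0.08247797 -0.17928064 -0.02506283]
```

Emit:
{"api": "apply_moves", "payload": {
  "steps": [
    {"xyz": [-1.5,0,-0.2],"dr": [0,4,0]},
    {"xyz": [-4,0,-0.4],"dr": [0,10,0]},
    {"xyz": [-7,0,-0.7],"dr": [0,17,0]},
    {"xyz": [-10,0,-1],"dr": [0,24,0]},
    {"xyz": [-13,0,-1.2],"dr": [0,31,0]},
    {"xyz": [-16,0,-1.5],"dr": [0,38,0]},
    {"xyz": [-19,0,-1.8],"dr": [0,44,0]},
    {"xyz": [-21.2,0,-1.95],"dr": [0,49,0]}
  ]
}}

```text
t: 7.25
tool_pos: [0.5997, 0.1973, 0.2754]
tcp_rot: [-90.0, 0.1, 52.1]
force: [0.0, -0.2, -5.9]
width: 0.0217
```

Emit:
{"api": "apply_moves", "payload": {
  "steps": [
    {"xyz": [-2.3,0.5,-1.9],"dr": [0,6,0]},
    {"xyz": [-4.7,1.5,-3.8],"dr": [0,13,0]},
    {"xyz": [-7,2.5,-5.8],"dr": [0,20,0]},
    {"xyz": [-9.4,3.5,-7.7],"dr": [0,27,0]},
    {"xyz": [-11.7,4.5,-9.6],"dr": [0,34,0]},
    {"xyz": [-14,5.5,-11.5],"dr": [0,40,0]},
    {"xyz": [-15.5,6.5,-12.8],"dr": [0,45,0]},
    {"xyz": [-16.4,7,-13.5],"dr": [0,48.6,0]}
  ]
}}

```text
t: 7.92
tool_pos: [0.6056, -0.0149, 0.2043]
tcp_rot: [-90.0, 0.2, 3.5]
force: [-0.5, -0.2, -5.3]
width: 0.0218
```

```bash
python3 - <<'E'
from h import *
plan((.6068,-.0143,.13),3.8)
print(ctrl.observe()["wrist_torque"])
E
```

```text
t 7.92 pos [ 0.6056 -0.0149  0.2043] rot [-90.     0.19   3.46] F [-0.5 -0.2 -5.3] w 0.0218
xyz cm [0.12 7.43 0.06] dr y -0.34
[-0.10631469 -0.07561779 -0.06241997]
```

Emit:
{"api": "apply_moves", "payload": {
  "steps": [
    {"xyz": [0.1,1,0],"dr": [0,-0.3,0]},
    {"xyz": [0.1,3,0],"dr": [0,-0.3,0]},
    {"xyz": [0.1,5,0],"dr": [0,-0.3,0]},
    {"xyz": [0.1,7,0],"dr": [0,-0.3,0]},
    {"xyz": [0.1,8.3,0],"dr": [0,-0.3,0]},
    {"xyz": [0.1,9.2,0],"dr": [0,-0.3,0]},
    {"xyz": [0.1,9.2,0],"dr": [0,-0.3,0]},
    {"xyz": [0.1,9.2,0],"dr": [0,-0.3,0]}
  ]
}}

```text
t: 8.58
tool_pos: [0.6076, -0.0121, 0.1144]
tcp_rot: [-90.0, 0.0, 4.2]
force: [-0.7, -0.2, -4.7]
width: 0.0216
```

```bash
python3 - <<'E'
from h import *
plan((.6068,-.0143,.0968),3.8)
a=ctrl.snapshot("scene");b=ctrl.snapshot("top")
cv2.imwrite("pics/scene1.png",a[:,:,::-1]);cv2.imwrite("pics/top1.png",b[:,:,::-1])
cv2.imwrite("pics/s3.png",np.hstack([crop("",a,190,130,100,110,4),crop("",b,270,145,100,110,4)]))
E
```

```text
t 8.58 pos [ 0.6076 -0.0121  0.1144] rot [-8.999e+01  4.000e-02  4.190e+00] F [-0.7 -0.2 -4.7] w 0.0216
xyz cm [-0.1   1.76 -0.22] dr y 0.39
```

View pics/s3.png

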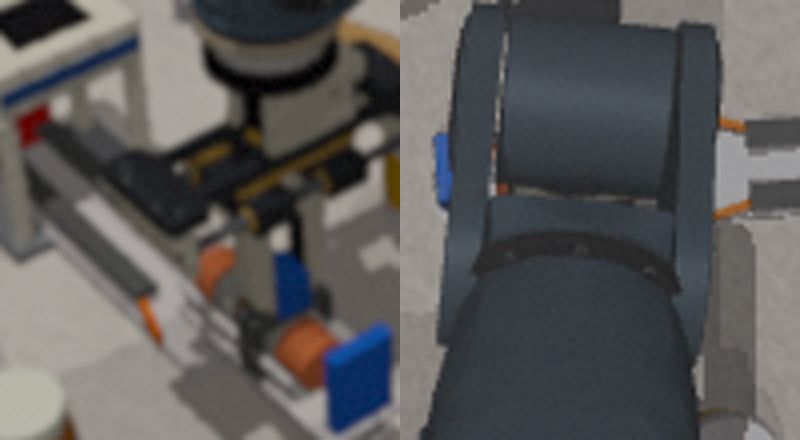

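```bash
python3 - <<'E'
from h import *
im=cv2.cvtColor(cv2.imread("pics/top1.png"),cv2.COLOR_BGR2RGB)
m,b=blobs(im,(105,120,60),(125,255,255));print(b)
z=.1144-.0858+.088
ys,xs=np.nonzero(m[:, :300]);k=(xs>370-100)&(ys>170)&(ys<205);xs,ys=xs[k],ys[k]
pts=np.array([onz("top",(x,y),z)[:2] for x,y in zip(xs,ys)],np.float32)
r=cv2.minAreaRect(pts*1000);print(len(pts),pts.mean(0),r)
# row-wise left/right edges
for row in sorted(set(ys)):
    q=xs[ys==row];print(row,q.min(),q.max(),end="; ")
l=np.array([onz("top",(xs[ys==r].min()-.5,r),z)[:2] for r in sorted(set(ys))[1:-1]])
a,bb=np.polyfit(l[:,0],l[:,1],1);print("rear edge dir yaw",np.degrees(np.arctan(a)))
yaw=np.radians(4.19);s=ctrl.observe()["tool_pos"]
print("expected plate", s[:2]-.072*np.array([np.sin(yaw),-np.cos(yaw)]))
E
```

```text
[([279, 179, 4, 17, 56], [280.45, 186.91])]
56 [0.6040901  0.06024998] ((603.87939453125, 60.112831115722656), (40.57232666015625, 7.575153827667236), 0.1820993721485138)
179 279 281; 180 279 281; 181 279 281; 182 279 281; 183 279 281; 184 279 281; 185 279 282; 186 279 282; 187 279 282; 188 279 282; 189 279 282; 190 279 282; 191 280 282; 192 280 282; 193 280 282; 194 280 282; 195 280 281; rear edge dir yaw 4.653788334520377
expected plate [0.60302373 0.05953558]
```

Emit:
{"api": "apply_moves", "payload": {
  "steps": [
    {"xyz": [-0.1,0.4,0],"dr": [0,0.3,0]},
    {"xyz": [-0.1,0.8,0],"dr": [0,0.3,0]},
    {"xyz": [-0.1,1.2,0],"dr": [0,0.3,0]},
    {"xyz": [-0.1,1.5,0],"dr": [0,0.3,0]},
    {"xyz": [-0.1,1.75,0],"dr": [0,0.3,0]},
    {"xyz": [-0.1,1.85,0],"dr": [0,0.3,0]},
    {"xyz": [-0.1,1.85,0],"dr": [0,0.3,0]},
    {"xyz": [-0.1,1.85,0],"dr": [0,0.3,0]}
  ]
}}

```text
t: 9.35
tool_pos: [0.6068, -0.0125, 0.0962]
tcp_rot: [-90.0, -0.0, 3.8]
force: [0.2, -0.4, -5.9]
width: 0.0216
```

```bash
cat >> h.py <<'E'
def trk():
    s=ctrl.observe();d=s["tool_pos"][:2]-[.615,-.144];a=np.radians(-86.2);e=np.array([np.cos(a),np.sin(a)])
    print("grip track x",(d@e).round(4),"y",(d@[-e[1],e[0]]).round(4),"z",s["tool_pos"][2].round(4),"rot",s["tcp_rot"].round(2),"F",s["force"].round(1),"T",s["wrist_torque"].round(2),"t",s["t"])
E
python3 -c "
from h import *
trk()"
```

```text
grip track x -0.1318 y 0.0005 z 0.0962 rot [-90.    -0.     3.84] F [ 0.2 -0.4 -5.9] T [-0.08 -0.1  -0.02] t 9.35
```

Emit:
{"api": "apply_moves", "payload": {
  "steps": [
    {"xyz": [0,0,-0.8],"dr": [0,0,0]},
    {"xyz": [0,0,-1.6],"dr": [0,0,0]},
    {"xyz": [0,0,-2.4],"dr": [0,0,0]},
    {"xyz": [0,0,-3.2],"dr": [0,0,0]},
    {"xyz": [0,0,-4],"dr": [0,0,0]},
    {"xyz": [0,0,-4.5],"dr": [0,0,0]},
    {"xyz": [0,0,-5],"dr": [0,0,0]},
    {"xyz": [0,0,-5],"dr": [0,0,0]}
  ]
}}

```text
t: 10.02
tool_pos: [0.6101, -0.0634, 0.0961]
tcp_rot: [-90.0, -0.0, 3.8]
force: [0.1, 0.2, -6.1]
width: 0.0215
```

```bash
python3 -c "
from h import *
trk()"
```

```text
grip track x -0.0807 y 0.0005 z 0.0961 rot [-90.01  -0.     3.79] F [ 0.1  0.2 -6.1] T [-0.04 -0.14  0.04] t 10.0167
```

Emit:
{"api": "apply_moves", "payload": {
  "steps": [
    {"xyz": [0,0,-0.4],"dr": [0,0,0]},
    {"xyz": [0,0,-0.8],"dr": [0,0,0]},
    {"xyz": [0,0,-1.2],"dr": [0,0,0]},
    {"xyz": [0,0,-1.6],"dr": [0,0,0]},
    {"xyz": [0,0,-2],"dr": [0,0,0]},
    {"xyz": [0,0,-2.4],"dr": [0,0,0]},
    {"xyz": [0,0,-2.8],"dr": [0,0,0]},
    {"xyz": [0,0,-2.8],"dr": [0,0,0]}
  ]
}}

```text
t: 10.68
tool_pos: [0.6119, -0.0911, 0.096]
tcp_rot: [-90.0, 0.0, 3.8]
force: [0.3, -2.0, -9.3]
width: 0.0215
```

```bash
python3 -c "
from h import *
trk()"
```

```text
grip track x -0.053 y 0.0005 z 0.096 rot [-9.001e+01  1.000e-02  3.810e+00] F [ 0.3 -2.  -9.3] T [-0.35 -0.23  0.06] t 10.6833
```

Emit:
{"api": "apply_moves", "payload": {
  "steps": [
    {"xyz": [0,0.05,0],"dr": [0,0,0]},
    {"xyz": [0,0.1,0],"dr": [0,0,0]},
    {"xyz": [0,0.12,0],"dr": [0,0,0]},
    {"xyz": [0,0.12,0],"dr": [0,0,0]}
  ]
}}

```text
t: 11.02
tool_pos: [0.612, -0.0901, 0.095]
tcp_rot: [-90.0, -0.0, 3.9]
force: [-0.8, 0.1, -5.2]
width: 0.0214
```

```bash
python3 -c "
from h import *
trk()"
```

```text
grip track x -0.054 y 0.0006 z 0.095 rot [-9.00e+01 -1.00e-02  3.85e+00] F [-0.8  0.1 -5.2] T [-0.09 -0.06 -0.02] t 11.0167
```

Emit:
{"api": "apply_moves", "payload": {
  "steps": [
    {"xyz": [0,0,-0.5],"dr": [0,0,0]},
    {"xyz": [0,0,-1],"dr": [0,0,0]},
    {"xyz": [0,0,-1.5],"dr": [0,0,0]},
    {"xyz": [0,0,-2],"dr": [0,0,0]},
    {"xyz": [0,0,-2.5],"dr": [0,0,0]},
    {"xyz": [0,0,-3],"dr": [0,0,0]},
    {"xyz": [0,0,-3.5],"dr": [0,0,0]},
    {"xyz": [0,0,-4],"dr": [0,0,0]}
  ]
}}

```text
t: 11.68
tool_pos: [0.6147, -0.1308, 0.0949]
tcp_rot: [-90.0, -0.0, 3.8]
force: [0.1, 0.1, -5.2]
width: 0.0216
```

```bash
python3 -c "
from h import *
trk()"
```

```text
grip track x -0.0132 y 0.0005 z 0.0949 rot [-90.    -0.     3.84] F [ 0.1  0.1 -5.2] T [-0.02 -0.11  0.01] t 11.6833
```

Emit:
{"api": "apply_moves", "payload": {
  "steps": [
    {"xyz": [0,0,-0.6],"dr": [0,0,0]},
    {"xyz": [0,0,-1.2],"dr": [0,0,0]},
    {"xyz": [0,0,-1.8],"dr": [0,0,0]},
    {"xyz": [0,0,-2.4],"dr": [0,0,0]},
    {"xyz": [0,0,-3],"dr": [0,0,0]},
    {"xyz": [0,0,-3.6],"dr": [0,0,0]},
    {"xyz": [0,0,-4.2],"dr": [0,0,0]},
    {"xyz": [0,0.05,-4.2],"dr": [0,0,0]}
  ]
}}

```text
t: 12.35
tool_pos: [0.6176, -0.1734, 0.0945]
tcp_rot: [-90.0, -0.0, 3.8]
force: [-0.3, -0.1, -6.3]
width: 0.0219
```

```bash
python3 -c "
from h import *
trk()"
```

```text
grip track x 0.0295 y 0.0007 z 0.0945 rot [-9.003e+01 -3.000e-02  3.800e+00] F [-0.3 -0.1 -6.3] T [-0.04 -0.08  0.01] t 12.35
```

Emit:
{"api": "apply_moves", "payload": {
  "steps": [
    {"xyz": [0,0.03,0],"dr": [0,0,0]},
    {"xyz": [0,0.06,0],"dr": [0,0,0]},
    {"xyz": [0,0.1,0],"dr": [0,0,0]},
    {"xyz": [0,0.1,0],"dr": [0,0,0]},
    {"xyz": [0,0.1,0],"dr": [0,0,0]}
  ]
}}

```text
t: 12.77
tool_pos: [0.6175, -0.1719, 0.0936]
tcp_rot: [-90.0, 0.0, 3.9]
force: [-0.6, 0.4, -3.5]
width: 0.0215
```

```bash
python3 -c "
from h import *
trk()"
```

```text
grip track x 0.028 y 0.0006 z 0.0936 rot [-90.     0.     3.86] F [-0.6  0.4 -3.5] T [ 0.02  0.15 -0.01] t 12.7667
```

Emit:
{"api": "apply_moves", "payload": {
  "steps": [
    {"xyz": [0,0,0],"dr": [0,0,0]},
    {"xyz": [0,0,0],"dr": [0,0,0]},
    {"xyz": [0,0,0],"dr": [0,0,0]},
    {"xyz": [0,0,0],"dr": [0,0,0]},
    {"xyz": [0,0,0],"dr": [0,0,0]},
    {"xyz": [0,0,0],"dr": [0,0,0]},
    {"xyz": [0,0,0],"dr": [0,0,0]},
    {"xyz": [0,0,0],"dr": [0,0,0]}
  ],
  "claw": 0
}}

```text
t: 13.43
tool_pos: [0.6175, -0.1721, 0.0935]
tcp_rot: [-90.0, -0.0, 3.8]
force: [0.4, -0.3, -1.3]
width: 0.0706
```

Emit:
{"api": "apply_moves", "payload": {
  "steps": [
    {"xyz": [0,-1,0],"dr": [0,0,0]},
    {"xyz": [0,-3,0],"dr": [0,0,0]},
    {"xyz": [0,-5,0],"dr": [0,0,0]},
    {"xyz": [0,-7,0],"dr": [0,0,0]},
    {"xyz": [0,-9,0],"dr": [0,0,0]},
    {"xyz": [0,-10,0],"dr": [0,0,0]},
    {"xyz": [0,-10,0],"dr": [0,0,0]},
    {"xyz": [0,-10,0],"dr": [0,0,0]}
  ]
}}

```text
t: 14.1
tool_pos: [0.6174, -0.1721, 0.1934]
tcp_rot: [-90.0, -0.0, 3.8]
force: [0.6, 0.0, -0.2]
width: 0.0932
```

```bash
python3 - <<'E'
from h import *
trk()
a=ctrl.snapshot("scene");b=ctrl.snapshot("top")
cv2.imwrite("pics/scene2.png",a[:,:,::-1]);cv2.imwrite("pics/top2.png",b[:,:,::-1])
cv2.imwrite("pics/s4.png",np.hstack([crop("",a,170,110,100,110,4),crop("",b,310,145,100,110,4)]))
print(blobs(a,(105,120,60),(125,255,255))[1],blobs(b,(105,120,60),(125,255,255))[1])
E
```

```text
grip track x 0.0282 y 0.0005 z 0.1934 rot [-9.001e+01 -2.000e-02  3.840e+00] F [ 0.6  0.  -0.2] T [-0.07 -0.08 -0.  ] t 14.1
[([207, 140, 17, 9, 34], [214.94, 144.03]), ([191, 152, 8, 4, 15], [194.27, 153.27]), ([219, 168, 12, 15, 134], [224.66, 174.74]), ([233, 183, 16, 25, 282], [240.77, 195.16])] [([341, 176, 6, 17, 76], [343.26, 183.7])]
```

View pics/s4.png

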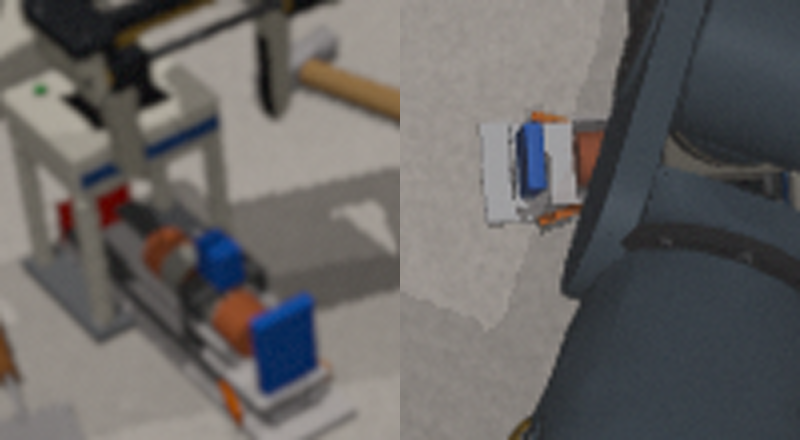

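Emit:
{"api": "apply_moves", "payload": {
  "steps": [
    {"xyz": [0,0,1.2],"dr": [0,0,0]},
    {"xyz": [0,0,2.8],"dr": [0,0,0]},
    {"xyz": [0,0,4.4],"dr": [0,0,0]},
    {"xyz": [0,0,6],"dr": [0,0,0]},
    {"xyz": [0,0,7],"dr": [0,0,0]},
    {"xyz": [0,0,7.2],"dr": [0,0,0]},
    {"xyz": [0,0,7.2],"dr": [0,0,0]},
    {"xyz": [0,0,7.2],"dr": [0,0,0]}
  ]
}}

```text
t: 14.87
tool_pos: [0.6127, -0.1003, 0.1935]
tcp_rot: [-90.0, -0.0, 3.9]
force: [0.1, -0.8, 0.4]
width: 0.0928
```

```bash
python3 - <<'E'
from h import *
trk()
im=cv2.cvtColor(cv2.imread("pics/top2.png"),cv2.COLOR_BGR2RGB)
P=lambda X,Y:np.array([(X-400+.5)/4-.5+310,(Y+.5)/4-.5+145])
for q in((525,124),(543,124),(546,190),(529,193)):print(onz("top",P(*q),.096))
im=cv2.cvtColor(cv2.imread("pics/scene2.png"),cv2.COLOR_BGR2RGB)
S=lambda X,Y:np.array([(X+.5)/4-.5+170,(Y+.5)/4-.5+110])
for q in((252,318),(312,293)):print("scene rear top edge",onz("scene",S(*q),.096))
E
```

```text
grip track x -0.0437 y 0.0006 z 0.1935 rot [-9.002e+01 -1.000e-02  3.860e+00] F [ 0.1 -0.8  0.4] T [ 0.   -0.1  -0.02] t 14.8667
[ 0.63537324 -0.09410942  0.096     ]
[ 0.6353831  -0.10558858  0.096     ]
[ 0.59300831 -0.107295    0.096     ]
[ 0.59106722 -0.09646752  0.096     ]
scene rear top edge [ 0.63125717 -0.1019026   0.096     ]
scene rear top edge [ 0.58762474 -0.10053369  0.096     ]
```

Emit:
{"api": "apply_moves", "payload": {
  "steps": [
    {"xyz": [0,2,0],"dr": [0,0,0]},
    {"xyz": [0,4,0],"dr": [0,0,0]},
    {"xyz": [0,6,0],"dr": [0,0,0]},
    {"xyz": [0,8,0],"dr": [0,0,0]},
    {"xyz": [0,9.5,0],"dr": [0,0,0]},
    {"xyz": [0,11,0],"dr": [0,0,0]},
    {"xyz": [0,11.8,0],"dr": [0,0,0]},
    {"xyz": [0,11.8,0],"dr": [0,0,0]}
  ]
}}

```text
t: 15.53
tool_pos: [0.6118, -0.1007, 0.0737]
tcp_rot: [-90.0, 0.1, 3.8]
force: [0.4, 0.5, -0.2]
width: 0.0931
```

Emit:
{"api": "apply_moves", "payload": {
  "steps": [
    {"xyz": [0,0,0],"dr": [0,0,0]},
    {"xyz": [0,0,0],"dr": [0,0,0]},
    {"xyz": [0,0,0],"dr": [0,0,0]},
    {"xyz": [0,0,0],"dr": [0,0,0]},
    {"xyz": [0,0,0],"dr": [0,0,0]},
    {"xyz": [0,0,0],"dr": [0,0,0]},
    {"xyz": [0,0,0],"dr": [0,0,0]},
    {"xyz": [0,0,0],"dr": [0,0,0]}
  ],
  "claw": 1,
  "force": 20
}}

```text
t: 16.2
tool_pos: [0.6127, -0.1003, 0.0755]
tcp_rot: [-90.0, -0.0, 3.8]
force: [2.5, 0.7, 1.3]
width: 0.0442
```

Emit:
{"api": "apply_moves", "payload": {
  "steps": [
    {"xyz": [0,0,0],"dr": [0,0,0]},
    {"xyz": [0,0,0],"dr": [0,0,0]},
    {"xyz": [0,0,0],"dr": [0,0,0]},
    {"xyz": [0,0,0],"dr": [0,0,0]}
  ]
}}

```text
t: 16.53
tool_pos: [0.6127, -0.1003, 0.0755]
tcp_rot: [-90.0, -0.0, 3.8]
force: [0.4, -0.1, 0.7]
width: 0.0437
```

```bash
python3 -c "
from h import *
trk()"
```

```text
grip track x -0.0438 y 0.0006 z 0.0755 rot [-9.00e+01 -1.00e-02  3.84e+00] F [ 0.4 -0.1  0.7] T [ 0.02 -0.07  0.06] t 16.5333
```

Emit:
{"api": "apply_moves", "payload": {
  "steps": [
    {"xyz": [0,0,-0.5],"dr": [0,0,0]},
    {"xyz": [0,0,-1],"dr": [0,0,0]},
    {"xyz": [0,0,-1.5],"dr": [0,0,0]},
    {"xyz": [0,0,-2],"dr": [0,0,0]},
    {"xyz": [0,0,-2.5],"dr": [0,0,0]},
    {"xyz": [0,0,-3],"dr": [0,0,0]},
    {"xyz": [0,0,-3.5],"dr": [0,0,0]},
    {"xyz": [0,0,-4],"dr": [0,0,0]}
  ]
}}

```text
t: 17.2
tool_pos: [0.6152, -0.1397, 0.0755]
tcp_rot: [-89.9, 0.0, 3.8]
force: [-0.7, 5.9, 2.0]
width: 0.0439
```

```bash
python3 -c "
from h import *
trk()"
```

```text
grip track x -0.0043 y 0.0005 z 0.0755 rot [-8.993e+01  2.000e-02  3.830e+00] F [-0.7  5.9  2. ] T [ 0.83  0.11 -0.04] t 17.2
```

Emit:
{"api": "apply_moves", "payload": {
  "steps": [
    {"xyz": [0,0,-0.5],"dr": [0,0,0]},
    {"xyz": [0,0,-1],"dr": [0,0,0]},
    {"xyz": [0,0,-1.5],"dr": [0,0,0]},
    {"xyz": [0,0,-2],"dr": [0,0,0]},
    {"xyz": [0,0,-2.5],"dr": [0,0,0]},
    {"xyz": [0,0,-3],"dr": [0,0,0]},
    {"xyz": [0,0,-3.5],"dr": [0,0,0]},
    {"xyz": [0,0,-4],"dr": [0,0,0]}
  ]
}}

```text
t: 17.87
tool_pos: [0.6179, -0.1795, 0.0755]
tcp_rot: [-89.9, 0.0, 3.8]
force: [1.0, 6.1, 3.7]
width: 0.0438
```

```bash
python3 -c "
from h import *
trk()"
```

```text
grip track x 0.0357 y 0.0005 z 0.0755 rot [-8.992e+01  2.000e-02  3.830e+00] F [1.  6.1 3.7] T [ 0.86  0.07 -0.1 ] t 17.8667
```

Now slowly towards the stop.

Emit:
{"api": "apply_moves", "payload": {
  "steps": [
    {"xyz": [0,0,-0.2],"dr": [0,0,0]},
    {"xyz": [0,0,-0.4],"dr": [0,0,0]},
    {"xyz": [0,0,-0.6],"dr": [0,0,0]},
    {"xyz": [0,0,-0.8],"dr": [0,0,0]},
    {"xyz": [0,0,-0.9],"dr": [0,0,0]}
  ]
}}

```text
t: 18.28
tool_pos: [0.6185, -0.1885, 0.0755]
tcp_rot: [-89.9, 0.0, 3.8]
force: [-0.0, 6.6, 4.7]
width: 0.0437
```

Emit:
{"api": "apply_moves", "payload": {
  "steps": [
    {"xyz": [0,0,-0.1],"dr": [0,0,0]},
    {"xyz": [0,0,-0.2],"dr": [0,0,0]},
    {"xyz": [0,0,-0.2],"dr": [0,0,0]}
  ]
}}

```text
t: 18.53
tool_pos: [0.6186, -0.1905, 0.0755]
tcp_rot: [-89.9, 0.0, 3.8]
force: [-0.1, 5.1, 4.0]
width: 0.0439
```

```bash
python3 -c "
from h import *
trk()"
```

```text
grip track x 0.0467 y 0.0005 z 0.0755 rot [-8.994e+01  2.000e-02  3.830e+00] F [-0.1  5.1  4. ] T [ 0.64  0.15 -0.08] t 18.5333
```

Emit:
{"api": "apply_moves", "payload": {
  "steps": [
    {"xyz": [0,0,-0.1],"dr": [0,0,0]},
    {"xyz": [0,0,-0.2],"dr": [0,0,0]},
    {"xyz": [0,0,-0.2],"dr": [0,0,0]}
  ]
}}

```text
t: 18.78
tool_pos: [0.6187, -0.1914, 0.0755]
tcp_rot: [-89.8, 0.0, 3.8]
force: [-0.2, 11.3, 5.0]
width: 0.0442
```

Emit:
{"api": "apply_moves", "payload": {
  "steps": [
    {"xyz": [0,0,-0.1],"dr": [0,0,0]},
    {"xyz": [0,0,-0.2],"dr": [0,0,0]},
    {"xyz": [0,0,-0.2],"dr": [0,0,0]}
  ]
}}

```text
t: 19.03
tool_pos: [0.6188, -0.1918, 0.0755]
tcp_rot: [-89.7, 0.1, 3.8]
force: [-1.4, 20.3, 6.6]
width: 0.0439
```

Emit:
{"api": "apply_moves", "payload": {
  "steps": [
    {"xyz": [0,0,0.1],"dr": [0,0,0]},
    {"xyz": [0,0,0.15],"dr": [0,0,0]},
    {"xyz": [0,0,0.15],"dr": [0,0,0]}
  ]
}}

```text
t: 19.28
tool_pos: [0.6188, -0.1918, 0.0755]
tcp_rot: [-89.8, 0.0, 3.8]
force: [-1.3, 10.0, 3.8]
width: 0.0437
```

Emit:
{"api": "apply_moves", "payload": {
  "steps": [
    {"xyz": [0,0,0],"dr": [0,0,0]},
    {"xyz": [0,0,0],"dr": [0,0,0]},
    {"xyz": [0,0,0],"dr": [0,0,0]},
    {"xyz": [0,0,0],"dr": [0,0,0]},
    {"xyz": [0,0,0],"dr": [0,0,0]},
    {"xyz": [0,0,0],"dr": [0,0,0]},
    {"xyz": [0,0,0],"dr": [0,0,0]},
    {"xyz": [0,0,0],"dr": [0,0,0]}
  ],
  "claw": 0
}}

```text
t: 19.95
tool_pos: [0.6189, -0.1936, 0.0754]
tcp_rot: [-90.0, 0.0, 3.8]
force: [0.2, -0.8, 0.0]
width: 0.0909
```

Emit:
{"api": "apply_moves", "payload": {
  "steps": [
    {"xyz": [0,-1,0.3],"dr": [0,0,0]},
    {"xyz": [0,-3,0.5],"dr": [0,0,0]},
    {"xyz": [0,-6,1],"dr": [0,0,0]},
    {"xyz": [0,-9,3],"dr": [0,0,0]},
    {"xyz": [0,-12,6],"dr": [0,0,0]},
    {"xyz": [0,-15,9],"dr": [0,0,0]},
    {"xyz": [0,-18,12],"dr": [0,0,0]},
    {"xyz": [0,-20,15],"dr": [0,0,0]}
  ]
}}

```text
t: 20.62
tool_pos: [0.6088, -0.0427, 0.2791]
tcp_rot: [-90.0, -0.2, 3.8]
force: [1.9, 0.6, 1.1]
width: 0.093
```

Emit:
{"api": "apply_moves", "payload": {
  "steps": [
    {"xyz": [0,0,3],"dr": [0,0,0]},
    {"xyz": [0,0,6],"dr": [0,0,0]},
    {"xyz": [0,0,9],"dr": [0,0,0]},
    {"xyz": [0,0,12],"dr": [0,0,0]},
    {"xyz": [0,0,15],"dr": [0,0,0]},
    {"xyz": [0,0,16],"dr": [0,0,0]},
    {"xyz": [0,0,16],"dr": [0,0,0]}
  ]
}}

```text
t: 21.2
tool_pos: [0.5977, 0.1178, 0.2761]
tcp_rot: [-90.0, -0.0, 4.0]
force: [-0.1, 0.3, -0.2]
width: 0.0934
```

```bash
python3 - <<'E'
from h import *
trk()
a=ctrl.snapshot("scene");b=ctrl.snapshot("top")
cv2.imwrite("pics/scene3.png",a[:,:,::-1]);cv2.imwrite("pics/top3.png",b[:,:,::-1])
cv2.imwrite("pics/s5.png",np.hstack([crop("",a,160,110,100,110,4),crop("",b,350,145,100,110,4)]))
E
```

```text
grip track x -0.2624 y 0.0001 z 0.2761 rot [-8.999e+01 -3.000e-02  4.000e+00] F [-0.1  0.3 -0.2] T [-0.05 -0.08 -0.04] t 21.2
```

View pics/s5.png

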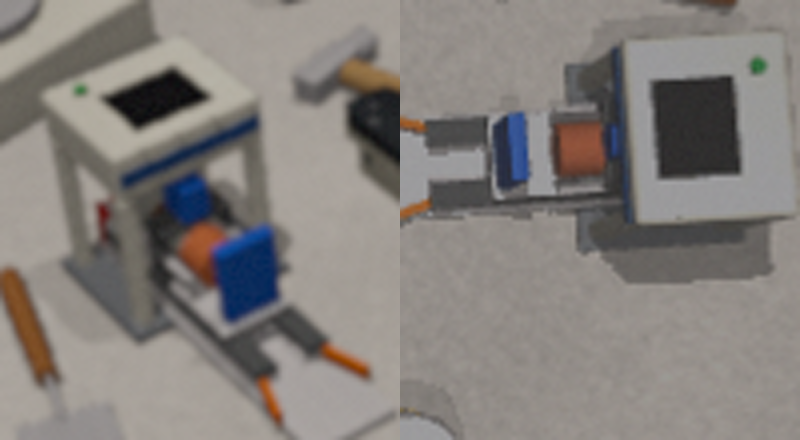

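```bash
python3 - <<'E'
from h import *
P=lambda X,Y:np.array([(X-400+.5)/4-.5+350,(Y+.5)/4-.5+145])
q=np.mean([onz("top",P(*c),.096) for c in((506,114),(524,112),(527,184),(511,187))],0)
e=np.array([.0663,-.9978]);f=lambda p:((p[:2]-[.615,-.144])@e,(p[:2]-[.615,-.144])@[-e[1],e[0]])
print("plate track xy (exp .048,0)",f(q));print("mouth",f(onz("top",P(427,168),.0245)),"deck rear (exp .040)",f(onz("top",P(491,155),.033)))
A,B=[cv2.imread(f"pics/top{i}.png") for i in(0,3)]
d=(cv2.absdiff(A,B).max(2)>70).astype(np.uint8);d=cv2.morphologyEx(d,cv2.MORPH_OPEN,np.ones((3,3)))
print(cv2.connectedComponentsWithStats(d)[2][1:].tolist())
E
```

```text
plate track xy (exp .048,0) (np.float64(0.04686999851346126), np.float64(0.001162406283056064))
mouth (np.float64(-0.0013406780630753046), np.float64(-0.0006461597711009607)) deck rear (exp .040) (np.float64(0.04056231212858002), np.float64(0.0045093194421120635))
[[243, 131, 13, 20, 153], [260, 130, 7, 7, 36], [280, 144, 6, 34, 115], [217, 164, 56, 40, 1124], [377, 174, 4, 6, 23], [382, 174, 5, 6, 30], [389, 181, 12, 7, 78], [374, 182, 14, 12, 83], [216, 193, 85, 166, 5121], [221, 207, 11, 25, 217], [142, 208, 7, 10, 59], [144, 231, 18, 13, 142], [218, 245, 15, 17, 180], [286, 262, 8, 12, 74], [278, 289, 3, 3, 9], [274, 293, 3, 3, 9], [231, 301, 5, 5, 21], [263, 304, 3, 3, 9], [252, 309, 5, 5, 21], [233, 313, 3, 3, 9], [261, 312, 3, 3, 9], [267, 312, 8, 8, 40], [229, 318, 4, 3, 12], [272, 321, 4, 3, 12], [244, 323, 6, 7, 36], [274, 325, 3, 3, 9], [235, 328, 5, 5, 21], [261, 331, 3, 5, 15], [230, 332, 3, 6, 18], [253, 333, 3, 3, 9], [265, 332, 7, 7, 37], [299, 333, 4, 7, 21], [275, 334, 3, 3, 9], [263, 339, 3, 4, 12], [246, 340, 5, 4, 16], [265, 340, 8, 9, 39], [274, 340, 4, 5, 19], [236, 345, 4, 4, 15], [258, 344, 3, 3, 9], [340, 351, 128, 69, 5230], [132, 357, 123, 63, 2050], [236, 365, 6, 4, 21], [230, 372, 9, 7, 36], [249, 380, 3, 3, 9], [232, 386, 8, 10, 50], [246, 387, 6, 5, 23], [538, 393, 11, 10, 82], [554, 392, 6, 5, 26], [248, 400, 3, 4, 12], [557, 400, 3, 3, 9], [229, 402, 3, 3, 9], [250, 404, 6, 4, 19], [524, 405, 36, 15, 375], [231, 406, 6, 4, 19]]
```

View pics/top3.png

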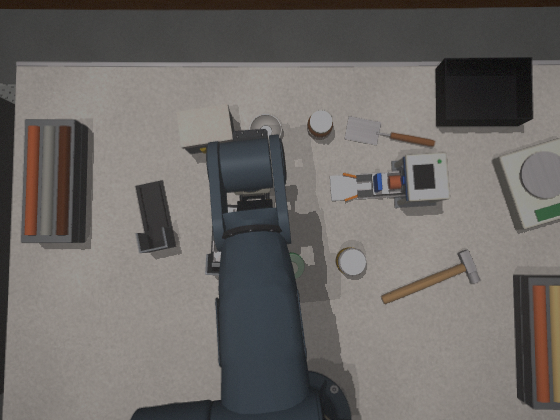

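```bash
python3 -c "
from h import *
trk();print(ctrl.finish_job())"
```

```text
grip track x -0.2597 y 0.0004 z 0.2758 rot [-9.002e+01 -2.000e-02  3.870e+00] F [ 0.4 -0.4 -0.5] T [-0.06 -0.11  0.01] t 21.3
the job is handed in; nothing more can be done
None
```

The loaded sled is fully home in the track and released, and I handed the job in at t ≈ 21.3 s; no verdict was reported.

- **How it went:** I lifted the sled by the blue grip block (22 mm grip). I fed its foot through the flares to about 108 mm in and let go. I then took it again by the tail plate (44 mm grip) and slid it on until the stop pushed back with about 20 N.
- **Final checks:** The tail plate measured 47 to 48 mm into the track, where 48 mm was expected, which puts the nose within about 1 to 2 mm of the stop. The sled is upright and about 1 mm off the track's centreline. The gripper is open and clear, with about 0 N on the tool.
- **Bystanders:** Those in view in the last top picture look unmoved. The arm covered most of the spare sled and the bottle and part of the dish and carton, so I did not confirm those in that last picture. My picture-difference check was cluttered by the arm and shadows.
- **Disagreements:** The scene camera put things about 3 to 5 mm off the top camera, so I relied on the top camera and the measured arm pose. During insertion the foot briefly touched the lips from below with about 3 N. I lowered it 1 mm and the force cleared.

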